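# Hook the rotor key out of the tool garage

## Task

The rotor key with the ring has slipped into one of the three covered bays of the tool garage. Move the power brick from in front of the mouths to a free spot on the worktop, then reach in with the hooked pick, hook the key's ring and drag the key out until it is completely clear of its bay, touching it with your fingers only after that. Set the pick down on the worktop, lay the key flat in the steel tray, and leave the things in the other bays and the petri dish, timer and cuvette box where they are.

Things in the scene. Friction and masses are not known exactly. Their poses are not given: they have to be found in the camera images.
- garage: White fixed tool garage, 146 mm deep, 130 wide, 44 high; the worktop is its floor. Origin on the worktop, middle of the open mouth face; +x points level into the bays, z up. Bays centred at y = -42, 0, +42 mm, each 38 wide, 40 high, 142 deep, closed at the back, covered by clear strips but for a 14 mm viewing slit along its middle, too narrow for fingers.
- key_ring (a point): Centre of the ring of the steel rotor key, 6 mm above the key's underside. The key is 90 mm long, lies flat in one of the bays (any of the three) with its ring towards the mouth; it is 12 mm high and weighs about 90 g. The ring lies flat, outer diameter 31 mm, hole 17 mm, of 7 mm round bar, so its top is 9.5 mm above the underside. Axes: x along the key from the ring to the collar, z up. The ring's front edge is 15.5 mm before this point.
- key_shank (a point): Middle of the key's square shank (12 x 12 mm, free length 33 mm from the ring to the collar), the place to grip the key; 35.5 mm from key_ring along the key's x, 6 mm above the underside. Same axes as key_ring.
- key_end (a point): Centre of the far end face of the key, behind its square collar (18 mm wide, 18 mm long, 12 mm high); 74.5 mm from key_ring along the key's x. Same axes.
- pick_grip (a point): Centre of the black handle of the hooked pick, half-way up (17 mm above its underside). Handle: 70 mm long (x), 18 mm wide (y), 34 mm high, upright on its narrow edge on the worktop. A straight steel rod of 5 mm diameter runs from the handle's front along +x, its axis 2 mm above this point, to x = +145 mm, where it bends straight down. A ferrule of 12 mm diameter on the rod ends 42 mm from this point. Weight about 100 g. Axes: x towards the hook, z up.
- pick_tip (a point): Lowest point of the pick's downturned hook (5 mm diameter, its round end), 145 mm ahead of pick_grip along the pick's x, 15 mm below it and 17 mm below the rod's axis (2 mm above the plane of the handle's underside). Same axes as pick_grip.
- brick_mid (a point): Centre of the loose black power brick (50 mm along its x, 112 mm along its y, 31 mm high, resting flat), which lies in front of the garage's mouths, its long side across them. z up.
- tray: Fixed shallow steel tray, 124 mm along its x, 96 mm along its y, walls 3 mm thick and 16 mm high, inner floor 3 mm up. Origin at the centre of its underside, z up.
- microtube: Small clear microtube, 41 mm long, 14 mm thick, lying in one of the other bays. Origin at the centre of its underside. Not to be disturbed.
- stir_bar: White stir bar, 30 mm long, 10 mm thick, lying in the remaining bay. Origin at the centre of its underside. Not to be disturbed.
- cuvette_box: Flat closed cuvette box, 61 x 105 x 26 mm (x, y, z), loose bystander on the worktop. Origin at the centre of its underside.
- timer: White bench timer, 58 x 62 x 21 mm, loose bystander. Origin at the centre of its underside.
- petri: Round petri dish, 92 mm diameter, 15 mm high, loose bystander. Origin at the centre of its underside.

How it is judged:
By the outcome, as a careful person would: the job done as asked, in the order asked, and still so for the second after the job is handed in, with the robot touching nothing.
It also fails if it takes over 72 s, if anything falls off the work surface, if the arm or the gripper's body presses on something with over 40 N, if the wrist force passes 120 N, or if a joint passes its speed limit or range.

## Robot

A 6-joint arm with a two-finger parallel gripper is mounted at the origin on a cart in front of the work surface, level with it; the furniture and walls round the work are solid. World frame = base frame: x ahead of the robot, y to its left, z up, the work surface at z = 0. Lengths are in m, angles in degrees, forces in N, time in s.
With the tool pointing down it reaches from about 0.4 to 0.825 m from the base axis. Payload 7 kg.
Tool frame: the origin (TCP) lies on the centre line of the jaws, within the pads' length; the fingertips stand 22 mm ahead of it and the grasp point (between the pads) lies 3 mm ahead of it; z points along the fingers, y is the line along which they close (so a half turn about z gives the same grasp; the last joint's range is limited). The gripper opens to 88 mm and grips with 3 to 60 N. Pads are 19 mm wide; open, the fingers measure 130 mm over their backs; the gripper's body (78 mm by 193 mm) begins 47 mm behind the grasp point.
Start: joints at [83.715, 20.546, 0.682, 0, -70.136, -16.507], TCP at [0.261, 0.622, 0.249] pointing down, gripper open.
Joint ranges: [-176.03, 176.03], [-82.01, 121.73], [-58.28, 71.71], [-173.87, 95.51], [-174.79, -0.11], [-173.66, 173.66]. Speed limits (degrees/s): [136.94, 136.94, 172.46, 180, 180, 180].

## Interface

Orientations are given as [roll, pitch, yaw] about the fixed x, y, z axes, in that order (R = Rz(yaw) Ry(pitch) Rx(roll)).
In Python, from plant import get_state, cams, r gives the robot as it stands.
- The arm moves only by the tool apply_moves, never from a script. Its argument "targets" is a list of rows, each an object with "dp": the shift along the world's x, y, z in m, a list of three; "yaw": the turn about the world's z in degrees. In form: [{"dp": [x, y, z], "yaw": yaw}, ...]. A call has 1 to 20 rows; each row is the pose to reach, as a shift and turn from the pose commanded when the call began; what a row does not reach only later rows make up. A row lasts 1/12 s, in which the tool goes at most 41.7 mm and 7.16 degrees, less where a joint would pass 70% of its speed; a pose out of reach is approached as far as the arm can. A call with a gripper value outside its range is refused whole. "grip" is the gripper command: -1 is fully open, 1 is shut, values between are in proportion, set as the call begins (left out, the last holds). The fingers move at their own pace and stop on an object; "squeeze" is the grip in N (left out, the last holds). Time passes only in rows, so rows that repeat a pose let the fingers close. It gives the time, the measured TCP pose, the force, the opening and the grip force at its end, in the units of the state.
- get_state(): the state, without advancing time (a new reading comes with each control period).
- cams.capture(name): name is "side" or "top" or "wrist"; returns a dict with "image" (400x640x3 uint8, red, green, blue), "range_z" (400x640 float32, m along the optical axis (not along the pixel's ray), 0 where there is no reading), "fx", "fy", "cx", "cy" (pixels), "R" (3x3) and "t" (3): a world point X has camera coordinates R X + t; the wrist camera has in their place "T_tool_cam" (4x4, takes a point from camera to tool coordinates, whose origin is the TCP and whose axes are the flange's). Camera axes: x right, y down, z forward; pixel columns grow to the right and rows downward; lengths in m; the calibration is good to about 2 mm. A picture is of the moment at which its call begins: read the wrist's pose just before it.
- r.close_job(): hands the job in; it is judged then, once.
The state is a dict: "time_s": time; "joints": joint angles; "qd": joint speeds; "joint_torque": joint torques, N m; "tcp_pos": TCP position; "eef_rot": TCP orientation; "contact_force": force on the tool from outside, world axes, zero at the start; "moment": the same for the moment, N m; "gripper_width": finger opening in m; "gripper_force": force on a finger pad.
Only numpy, scipy, OpenCV 4.12 (cv2) and the standard library are available. Lean on these libraries where they do the work, as an engineer would, in place of code of your own. Each camera call takes 0.05 s, during which the arm holds its last target. There are 200 camera calls.

## Working session

There is one attempt and no reset: what is moved stays moved. The work goes in short steps, Python scripts to look and compute and a tool call to move; the robot and the scene stay as the last step left them, time stands still between calls to the robot, and variables do not carry over. Pictures are saved under pics/ and viewed, at most 10 in all, crops included, and the job is handed in when it is done.

Besides the shell and the picture viewer there is one more tool, called after "Emit:" as name(argument=value, ...), one argument or row to a line, values as JSON. apply_moves: Moves the arm, as the interface text tells. Its arguments: {"type":"object","properties":{"targets":{"type":"array","items":{"type":"object","properties":{"dp":{"type":"array","items":{"type":"number"}},"yaw":{"type":"number"}}}},"grip":{"type":"number"},"squeeze":{"type":"number"}},"required":["targets"]}

```bash
mkdir -p pics
cat > h.py <<'E'
import numpy as np, cv2
from plant import get_state, cams, r
from scipy.spatial.transform import Rotation as Ro
def cap(name):
    s=get_state(); c=cams.capture(name)
    if name=='wrist':
        T=np.eye(4);T[:3,:3]=Ro.from_euler('xyz',s['eef_rot'],degrees=True).as_matrix();T[:3,3]=s['tcp_pos']
        M=T@c['T_tool_cam']
    else:
        M=np.eye(4);M[:3,:3]=c['R'].T;M[:3,3]=-c['R'].T@c['t']
    c['M']=M; np.savez('last_%s.npz'%name,**{k:c[k] for k in('image','range_z','fx','fy','cx','cy','M')})
    return c
def load(name): return dict(np.load('last_%s.npz'%name))
def ray(c,u,v,z):
    "world point on pixel ray at height z"
    d=c['M'][:3,:3]@np.array([(u-c['cx'])/c['fx'],(v-c['cy'])/c['fy'],1.]);o=c['M'][:3,3]
    return o+d*(z-o[2])/d[2]
def cloud(c):
    v,u=np.mgrid[:400,:640];z=c['range_z']
    P=np.stack([(u-c['cx'])/c['fx']*z,(v-c['cy'])/c['fy']*z,z],-1)
    return P@c['M'][:3,:3].T+c['M'][:3,3]
def proj(c,X):
    p=c['M'][:3,:3].T@(np.array(X)-c['M'][:3,3]);return p[0]/p[2]*c['fx']+c['cx'],p[1]/p[2]*c['fy']+c['cy']
def save(c,fn,box=None,s=1.25):
    im=c['image'][:,:,::-1]
    if box: u0,v0,u1,v1=box; im=im[v0:v1,u0:u1]
    cv2.imwrite('pics/'+fn,cv2.resize(im,None,fx=s,fy=s,interpolation=cv2.INTER_CUBIC))
E
python3 - <<'E'
from h import *
s=get_state();print({k:np.round(v,3) for k,v in s.items()})
c=cap('top');save(c,'top1.png');print(c['M'].round(3),c['fx'])
c=cap('side');save(c,'side1.png');print(c['M'].round(3))
E
```

```text
{'time_s': np.float64(0.0), 'joints': array([ 8.3713e+01,  2.0590e+01,  6.3400e-01, -2.2000e-02, -7.0134e+01,
       -1.6507e+01]), 'qd': array([-0.011, -0.074, -0.05 , -0.017,  0.047, -0.   ]), 'joint_torque': array([ 1.0000e-03, -5.8273e+01,  2.9305e+01,  6.9980e+00,  7.0000e-03,
       -0.0000e+00]), 'tcp_pos': array([0.261, 0.622, 0.248]), 'eef_rot': array([ 1.79908e+02, -5.00000e-03, -2.28010e+01]), 'contact_force': array([-0.241,  0.319, -0.243]), 'moment': array([ 0.001, -0.029, -0.049]), 'gripper_force': np.float64(0.0), 'gripper_width': np.float64(0.088)}
[[-0.029 -0.994  0.102  0.355]
 [-1.     0.029  0.003  0.067]
 [-0.006 -0.102 -0.995  1.438]
 [ 0.     0.     0.     1.   ]] 473.09645661006743
[[ 0.827 -0.262  0.497 -0.17 ]
 [-0.562 -0.364  0.743 -0.962]
 [-0.014 -0.894 -0.448  0.66 ]
 [ 0.     0.     0.     1.   ]]
```

View pics/top1.png

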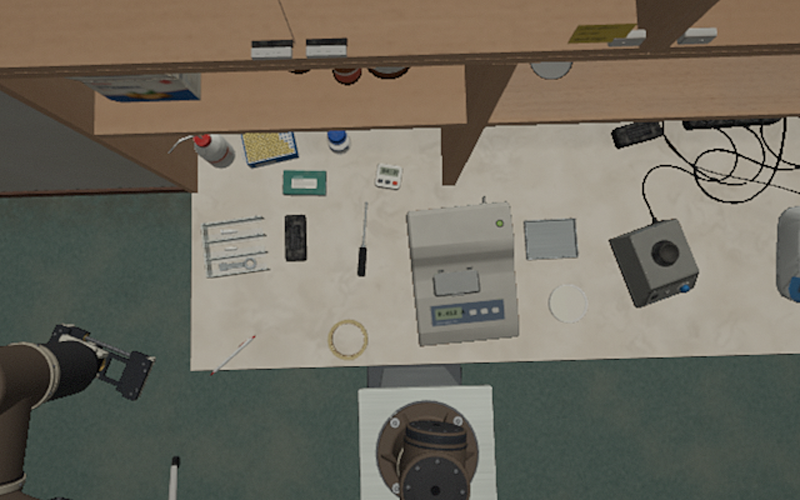

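Run:
```python
from h import *
c=load('top');save(c,'crop1.png',(155,120,325,240),4.6)
P=cloud(c)
for n,(u,v) in dict(centrifuge=(370,225),lid=(365,170),tray=(440,190),petri=(455,242),timer=(311,141),box=(243,146),brick=(236,190),handle=(289,210),shelf=(300,90),post=(363,140),table=(300,240),tape=(278,271)).items(): print(n,P[v,u].round(3))
```

```text
centrifuge [ 0.397 -0.092  0.088]
lid [ 0.552 -0.081  0.113]
tray [ 0.501 -0.32  -0.002]
petri [ 0.341 -0.353  0.012]
timer [0.66  0.07  0.021]
box [0.649 0.276 0.028]
brick [0.515 0.298 0.032]
handle [0.451 0.141 0.033]
shelf [0.66  0.088 0.508]
post [ 0.636 -0.077  0.126]
table [ 0.361  0.112 -0.   ]
tape [0.27  0.18  0.002]
```

View pics/crop1.png

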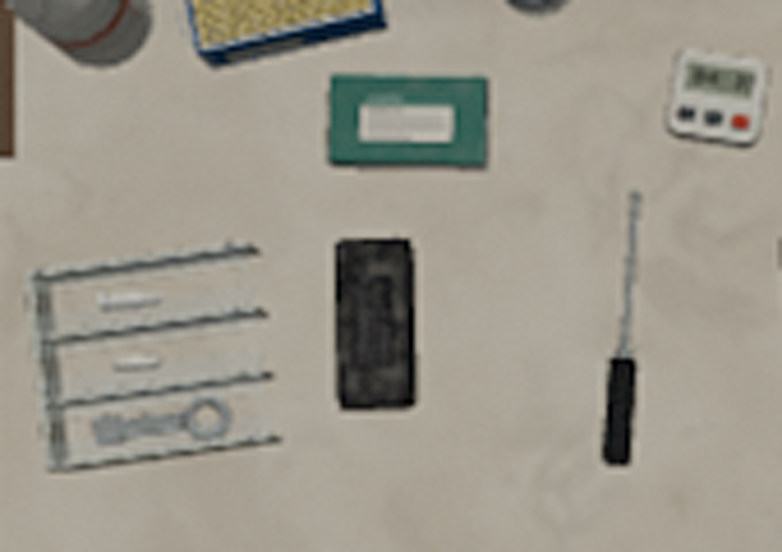

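View pics/side1.png

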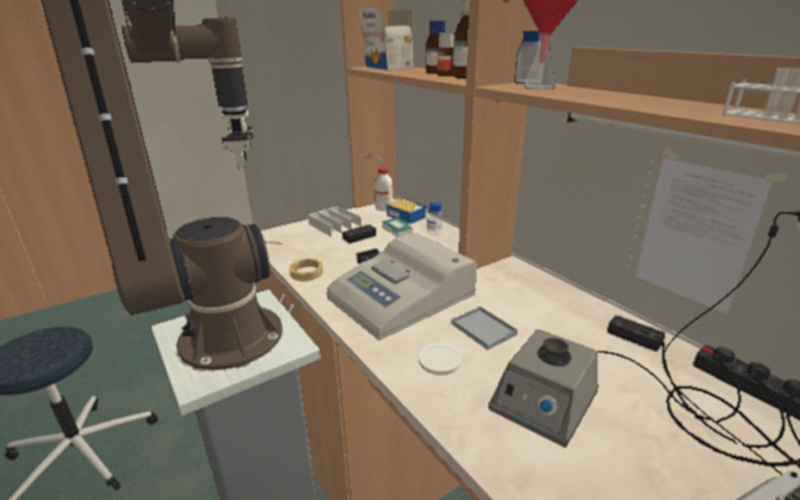

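Run:
```python
from h import *
c=load('top')
g=lambda u,v,z: ray(c,155+(u+.5)/4.6-.5,120+(v+.5)/4.6-.5,z)[:2].round(4)
for p in [(258,250),(267,314),(273,377),(280,440),(40,275),(48,342),(57,405),(58,468)]: print(p,g(*p,.044))
print('ring',g(208,418,.008),'collar',g(108,430,.012))
print('pick',g(620,411,.034),g(622,358,.034),g(615,464,.034),'hook',g(635,193,.019))
for p in [(337,240),(412,240),(337,408),(414,408)]: print('brick',g(*p,.031))
P=cloud(c);m=(P[...,2]>.024)&(P[...,2]<.04)&(abs(P[...,0]-.515)<.09)&(abs(P[...,1]-.298)<.05)
pts=P[m][:,:2].astype(np.float32);print(len(pts),cv2.minAreaRect(pts))
for n,(u,v) in dict(tray=(551,240),petri=(568,303)).items(): print(n,ray(c,u/1.25,v/1.25,.01).round(3))
for p in [(525,221),(577,219),(527,259),(578,258)]: print('traycorner',ray(c,p[0]/1.25,p[1]/1.25,.016).round(3))
```

```text
(258, 250) [0.5641 0.371 ]
(267, 314) [0.5222 0.3655]
(273, 377) [0.4813 0.3619]
(280, 440) [0.4406 0.3578]
(40, 275) [0.552  0.5123]
(48, 342) [0.5082 0.507 ]
(57, 405) [0.4673 0.5011]
(58, 468) [0.4268 0.5004]
ring [0.4587 0.4126] collar [0.4524 0.4775]
pick [0.4535 0.1397] [0.4879 0.1375] [0.4194 0.1437] hook [0.5984 0.1271]
brick [0.5711 0.3221]
brick [0.5696 0.2731]
brick [0.461  0.3233]
brick [0.4596 0.2733]
603 ((0.5157595872879028, 0.2979137897491455), (0.0511305071413517, 0.11035022139549255), 89.38965606689453)
tray [ 0.493 -0.319  0.01 ]
petri [ 0.34  -0.351  0.01 ]
traycorner [ 0.541 -0.257  0.016]
traycorner [ 0.542 -0.383  0.016]
traycorner [ 0.448 -0.257  0.016]
traycorner [ 0.447 -0.38   0.016]
```

Emit:
apply_moves(
  targets=[
    {"dp":[0.05,-0.06,-0.01],"yaw":5},
    {"dp":[0.254,-0.324,-0.1],"yaw":22},
    {"dp":[0.254,-0.324,-0.1],"yaw":22},
    {"dp":[0.254,-0.324,-0.1],"yaw":22},
    {"dp":[0.254,-0.324,-0.1],"yaw":22},
    {"dp":[0.254,-0.324,-0.1],"yaw":22},
    {"dp":[0.254,-0.324,-0.1],"yaw":22},
    {"dp":[0.254,-0.324,-0.1],"yaw":22},
    {"dp":[0.254,-0.324,-0.1],"yaw":22},
    {"dp":[0.254,-0.324,-0.1],"yaw":22},
    {"dp":[0.254,-0.324,-0.1],"yaw":22},
    {"dp":[0.254,-0.324,-0.1],"yaw":22},
    {"dp":[0.254,-0.324,-0.1],"yaw":22},
    {"dp":[0.254,-0.324,-0.1],"yaw":22},
  ],
  grip=-0.5,
)

```text
time_s: 1.27
tcp_pos: [0.5153, 0.299, 0.1488]
eef_rot: [-180.0, -0.0, -0.8]
contact_force: [-0.4, -0.4, 0.6]
gripper_width: 0.0661
gripper_force: 0.0
```

Run:
```python
from h import *
s=get_state();print({k:np.round(s[k],3) for k in('time_s','joints','tcp_pos','eef_rot','gripper_width')})
c=cap('wrist');save(c,'w1.png');print(c['M'].round(3),c['fx'])
P=cloud(c);m=(P[...,2]>.024)&(P[...,2]<.04)&(abs(P[...,0]-.515)<.09)&(abs(P[...,1]-.298)<.05)
pts=P[m][:,:2].astype(np.float32);print(len(pts),cv2.minAreaRect(pts))
```

```text
{'time_s': np.float64(1.267), 'joints': array([ 4.8903e+01,  1.7869e+01, -1.7230e+01, -3.0000e-03, -5.4880e+01,
        4.0328e+01]), 'tcp_pos': array([0.515, 0.299, 0.149]), 'eef_rot': array([-1.79982e+02, -1.20000e-02, -7.70000e-01]), 'gripper_width': np.float64(0.066)}
[[-0.013 -0.959 -0.282  0.591]
 [-1.     0.012  0.004  0.299]
 [-0.001  0.282 -0.959  0.285]
 [ 0.     0.     0.     1.   ]] 328.02578023280597
7999 ((0.5177406668663025, 0.30200880765914917), (0.11151675134897232, 0.04957904666662216), 0.5596104264259338)
```

View pics/w1.png

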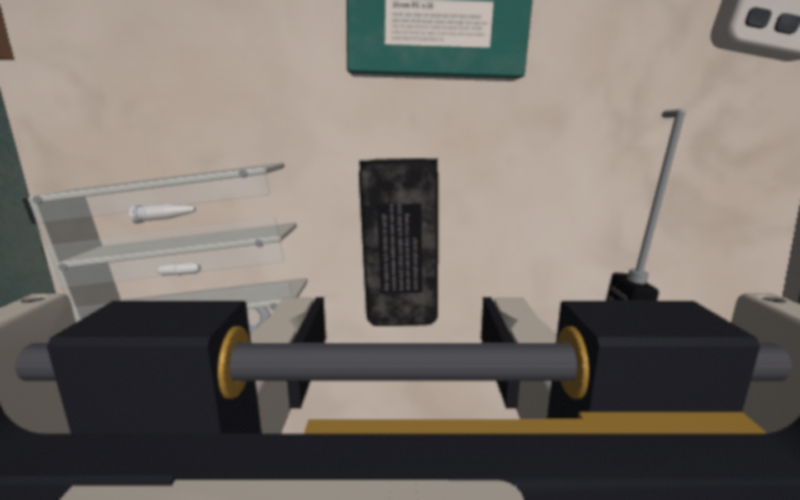

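Emit:
apply_moves(
  targets=[
    {"dp":[0,0.001,-0.04],"yaw":0},
    {"dp":[0,0.001,-0.08],"yaw":0},
    {"dp":[0,0.001,-0.105],"yaw":0},
    {"dp":[0,0.001,-0.119],"yaw":0},
    {"dp":[0,0.001,-0.119],"yaw":0},
    {"dp":[0,0.001,-0.119],"yaw":0},
  ],
)

```text
time_s: 1.82
tcp_pos: [0.5149, 0.3002, 0.0295]
eef_rot: [179.9, 0.0, -0.7]
contact_force: [0.8, 0.1, 0.6]
gripper_width: 0.0656
gripper_force: 0.0
```

Emit:
apply_moves(
  targets=[
    {"dp":[0,0,0],"yaw":0},
    {"dp":[0,0,0],"yaw":0},
    {"dp":[0,0,0],"yaw":0},
    {"dp":[0,0,0],"yaw":0},
    {"dp":[0,0,0],"yaw":0},
    {"dp":[0,0,0],"yaw":0},
  ],
  grip=1,
  squeeze=25,
)

```text
time_s: 2.32
tcp_pos: [0.5162, 0.3003, 0.0312]
eef_rot: [-179.9, -0.1, -0.8]
contact_force: [-3.1, 1.4, 7.5]
gripper_width: 0.0501
gripper_force: 24.9
```

Emit:
apply_moves(
  targets=[
    {"dp":[0,0,0.015],"yaw":0},
    {"dp":[0,0,0.04],"yaw":0},
    {"dp":[-0.01,0,0.05],"yaw":0},
    {"dp":[-0.035,-0.002,0.05],"yaw":0},
    {"dp":[-0.07,-0.005,0.05],"yaw":0},
    {"dp":[-0.105,-0.008,0.05],"yaw":0},
    {"dp":[-0.14,-0.01,0.05],"yaw":0},
    {"dp":[-0.17,-0.01,0.04],"yaw":0},
    {"dp":[-0.185,-0.01,0.03],"yaw":0},
    {"dp":[-0.185,-0.01,0.018],"yaw":0},
    {"dp":[-0.185,-0.01,0.008],"yaw":0},
    {"dp":[-0.185,-0.01,0.003],"yaw":0},
    {"dp":[-0.185,-0.01,0.001],"yaw":0},
    {"dp":[-0.185,-0.01,0.001],"yaw":0},
    {"dp":[-0.185,-0.01,0.001],"yaw":0},
  ],
)

```text
time_s: 3.57
tcp_pos: [0.3304, 0.2891, 0.0308]
eef_rot: [-180.0, 0.0, -0.8]
contact_force: [-2.6, 0.3, 1.8]
gripper_width: 0.0496
gripper_force: 24.9
```

Emit:
apply_moves(
  targets=[
    {"dp":[0,0,0],"yaw":0},
    {"dp":[0,0,0],"yaw":0},
    {"dp":[0,0,0],"yaw":0},
    {"dp":[0,0,0],"yaw":0},
  ],
  grip=-0.5,
)

```text
time_s: 3.9
tcp_pos: [0.3307, 0.2895, 0.0307]
eef_rot: [-180.0, -0.0, -0.8]
contact_force: [0.4, 0.3, -0.3]
gripper_width: 0.065
gripper_force: 0.0
```

Emit:
apply_moves(
  targets=[
    {"dp":[0,0,0.03],"yaw":0},
    {"dp":[0,0,0.07],"yaw":0},
    {"dp":[0.02,-0.02,0.1],"yaw":-1},
    {"dp":[0.05,-0.05,0.11],"yaw":-3},
    {"dp":[0.123,-0.15,0.11],"yaw":-4.3},
    {"dp":[0.123,-0.15,0.11],"yaw":-4.3},
    {"dp":[0.123,-0.15,0.11],"yaw":-4.3},
    {"dp":[0.123,-0.15,0.11],"yaw":-4.3},
    {"dp":[0.123,-0.15,0.11],"yaw":-4.3},
    {"dp":[0.123,-0.15,0.11],"yaw":-4.3},
  ],
)

```text
time_s: 4.73
tcp_pos: [0.4535, 0.1388, 0.1404]
eef_rot: [180.0, 0.0, -5.2]
contact_force: [-0.1, -0.4, 0.1]
gripper_width: 0.0658
gripper_force: 0.0
```

Run:
```python
from h import *
c=cap('top');P=cloud(c)
m=(P[...,2]>.024)&(P[...,2]<.04)&(abs(P[...,0]-.33)<.09)&(abs(P[...,1]-.29)<.05)
pts=P[m][:,:2].astype(np.float32);print('brick',len(pts),cv2.minAreaRect(pts) if len(pts) else 0)
s=get_state();print(s['tcp_pos'].round(4) if hasattr(s['tcp_pos'],'round') else s['tcp_pos'],s['eef_rot'])
c=cap('wrist');save(c,'w2.png');P=cloud(c)
m=(P[...,2]>.028)&(P[...,2]<.04)&(abs(P[...,0]-.46)<.06)&(abs(P[...,1]-.14)<.03)
pts=P[m][:,:2].astype(np.float32);print('handle',len(pts),cv2.minAreaRect(pts) if len(pts) else 0)
m=(P[...,2]>.012)&(P[...,2]<.028)&(P[...,0]>.51)&(P[...,0]<.62)&(abs(P[...,1]-.13)<.03)
p=P[m];print('rod',len(p)); 
if len(p): print(np.polyfit(p[:,0],p[:,1],1),p[:,0].max(),p[:,2].mean())
```

```text
brick 114 ((0.3020447790622711, 0.2756742537021637), (0.026932837441563606, 0.055810391902923584), 89.59764862060547)
[0.4532 0.1395 0.1405] [ 1.79999665e+02  8.94648920e-03 -5.10083610e+00]
handle 1952 ((0.4550822079181671, 0.14244344830513), (0.01817636936903, 0.06977001577615738), 85.36714172363281)
rod 848
[-0.09587387  0.18567024] 0.5974972678662722 0.021027364185846147
```

View pics/w2.png

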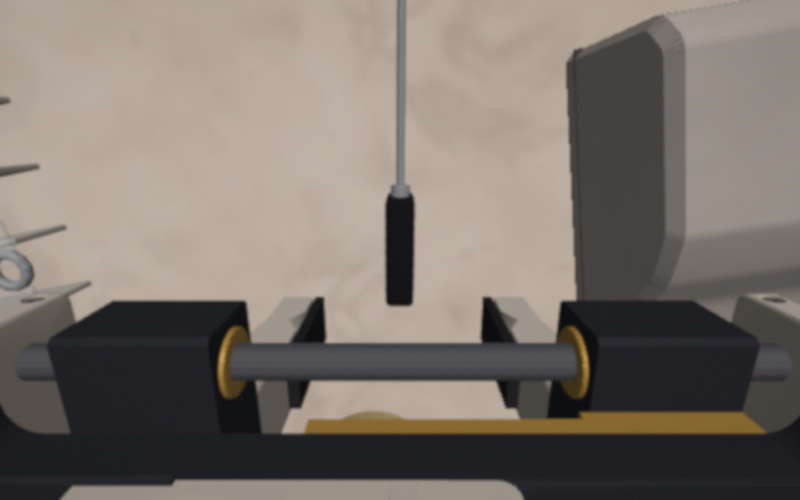

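Emit:
apply_moves(
  targets=[
    {"dp":[0.001,0.001,-0.04],"yaw":0},
    {"dp":[0.001,0.001,-0.075],"yaw":0},
    {"dp":[0.001,0.001,-0.1],"yaw":0},
    {"dp":[0.001,0.001,-0.113],"yaw":0},
    {"dp":[0.001,0.001,-0.113],"yaw":0},
    {"dp":[0.001,0.001,-0.113],"yaw":0},
  ],
)

```text
time_s: 5.33
tcp_pos: [0.4538, 0.1412, 0.0273]
eef_rot: [179.9, 0.1, -4.9]
contact_force: [-0.5, 0.5, 0.0]
gripper_width: 0.0658
gripper_force: 0.0
```

Emit:
apply_moves(
  targets=[
    {"dp":[0,0,0],"yaw":0},
    {"dp":[0,0,0],"yaw":0},
    {"dp":[0,0,0],"yaw":0},
    {"dp":[0,0,0],"yaw":0},
    {"dp":[0,0,0],"yaw":0},
    {"dp":[0,0,0],"yaw":0},
    {"dp":[0,0,0],"yaw":0},
    {"dp":[0,0,0],"yaw":0},
  ],
  grip=1,
  squeeze=40,
)

```text
time_s: 6.0
tcp_pos: [0.4546, 0.1403, 0.0277]
eef_rot: [-180.0, -0.0, -5.1]
contact_force: [-1.1, -0.1, 0.9]
gripper_width: 0.018
gripper_force: 1.6
```

Emit:
apply_moves(
  targets=[
    {"dp":[0,0,0],"yaw":0},
    {"dp":[0,0,0],"yaw":0},
    {"dp":[0,0,0.01],"yaw":0},
    {"dp":[0,0,0.03],"yaw":0},
    {"dp":[0,0,0.06],"yaw":0},
    {"dp":[0.003,0.006,0.09],"yaw":7},
    {"dp":[0.006,0.012,0.1],"yaw":14},
    {"dp":[0.009,0.02,0.1],"yaw":21},
    {"dp":[0.012,0.03,0.1],"yaw":28},
    {"dp":[0.015,0.035,0.1],"yaw":35},
    {"dp":[0.018,0.04,0.1],"yaw":42},
    {"dp":[0.022,0.046,0.1],"yaw":49},
    {"dp":[0.022,0.046,0.1],"yaw":56},
    {"dp":[0.022,0.046,0.1],"yaw":63},
    {"dp":[0.022,0.046,0.1],"yaw":70},
    {"dp":[0.022,0.046,0.1],"yaw":77},
    {"dp":[0.022,0.046,0.1],"yaw":84},
    {"dp":[0.022,0.046,0.1],"yaw":91},
    {"dp":[0.022,0.046,0.1],"yaw":97},
    {"dp":[0.022,0.046,0.1],"yaw":100.4},
  ],
)

```text
time_s: 7.67
tcp_pos: [0.4762, 0.186, 0.1272]
eef_rot: [-180.0, 0.0, 95.6]
contact_force: [0.6, 0.3, -1.1]
gripper_width: 0.0176
gripper_force: 40.0
```

Emit:
apply_moves(
  targets=[
    {"dp":[0,0,0],"yaw":0},
    {"dp":[0,0,0],"yaw":0},
    {"dp":[0,0,0],"yaw":0},
  ],
)

```text
time_s: 7.92
tcp_pos: [0.4763, 0.1862, 0.1274]
eef_rot: [-180.0, 0.0, 95.2]
contact_force: [-0.0, -0.3, -1.4]
gripper_width: 0.0177
gripper_force: 40.0
```

Run:
```python
from h import *
s=get_state();print(s['tcp_pos'],s['eef_rot'],s['joints'],s['gripper_width'],s['gripper_force'])
c=cap('wrist');save(c,'w3.png');print(c['M'].round(3))
```

```text
[0.47633611 0.18615331 0.12736531] [-1.79977849e+02  9.85434277e-03  9.51750840e+01] [ 4.33676936e+01  1.19199561e+01 -2.90559106e+01 -7.87942837e-03
 -4.90476355e+01  1.41812554e+02] 0.017655077459453623 39.99971687793732
[[ 0.996  0.087  0.025  0.469]
 [ 0.091 -0.955 -0.281  0.263]
 [-0.     0.282 -0.959  0.264]
 [ 0.     0.     0.     1.   ]]
```

View pics/w3.png

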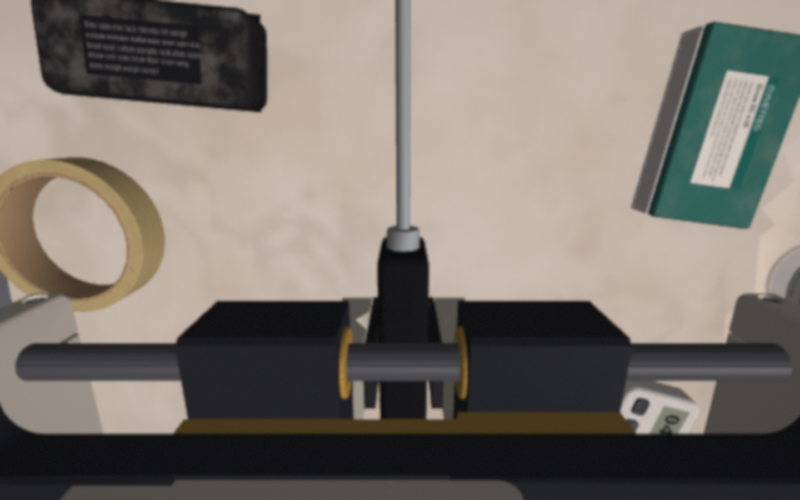

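Emit:
apply_moves(
  targets=[
    {"dp":[0.01,0.03,0],"yaw":0},
    {"dp":[0.02,0.06,0],"yaw":0},
    {"dp":[0.03,0.09,0],"yaw":0},
    {"dp":[0.03,0.12,0],"yaw":0},
    {"dp":[0.03,0.12,0],"yaw":0},
    {"dp":[0.03,0.12,0],"yaw":0},
  ],
)

```text
time_s: 8.47
tcp_pos: [0.5063, 0.3076, 0.1269]
eef_rot: [-180.0, 0.0, 95.3]
contact_force: [0.4, -0.2, -0.5]
gripper_width: 0.0179
gripper_force: 40.0
```

Run:
```python
from h import *
s=get_state();print(s['tcp_pos'],s['eef_rot'])
c=cap('wrist');save(c,'w4.png');print(c['M'].round(3))
P=cloud(c);m=(abs(P[...,2]-.044)<.004)&(P[...,1]>.33)&(P[...,0]<.6);print(m.sum())
print(np.argwhere(m)[::max(1,m.sum()//15)].tolist())
```

```text
[0.50632985 0.30756819 0.12692237] [-1.79966176e+02  2.85119310e-02  9.53349356e+01]
[[ 0.996  0.09   0.026  0.499]
 [ 0.094 -0.955 -0.281  0.385]
 [-0.001  0.282 -0.959  0.263]
 [ 0.     0.     0.     1.   ]]
16845
[[0, 223], [7, 386], [15, 370], [23, 348], [31, 345], [39, 315], [47, 349], [55, 360], [63, 380], [71, 431], [80, 255], [88, 354], [96, 427], [105, 295], [113, 410]]
```

View pics/w4.png

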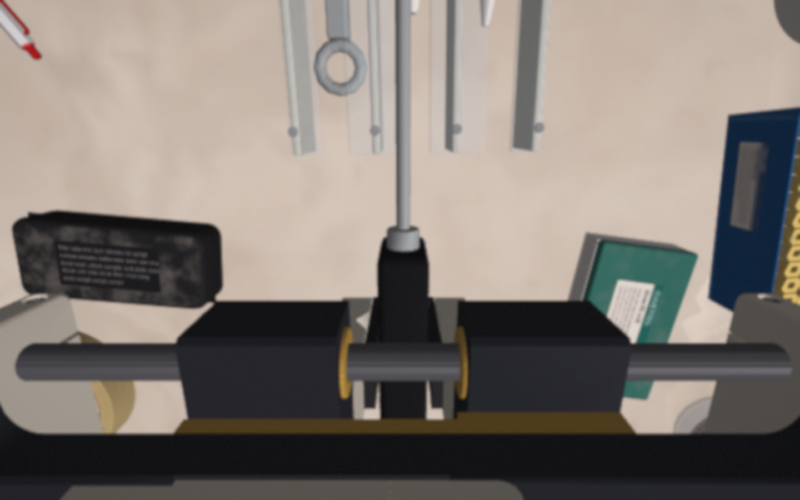

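Run:
```python
from h import *
c=load('wrist');k=lambda u,v,z: ray(c,u/1.25,v/1.25,z)[:2].round(4)
print('ring',k(341,67,.0075),'edgeL/R',k(315,67,.006),k(367,67,.006),'front',k(341,95,.006),'shank',k(338,12,.012))
print('rod',k(404,3,.119),k(403,225,.119))
print('wallsfloor',k(294,153,.044),k(374,152,.044),k(455,152,.044),k(537,152,.044))
print('floor',k(316,153,0),k(283,1,.044))
P=cloud(c)
for v in (20,100):
  row=P[v];print([(u,*row[u].round(3)) for u in range(220,450,4) if row[u,2]>.035 and row[u,2]<.055][:40:3])
```

```text
ring [0.4605 0.4152] edgeL/R [0.4453 0.414 ] [0.4753 0.4168] front [0.4611 0.4002] shank [0.4582 0.4421]
rod [0.496 0.422] [0.5023 0.3515]
wallsfloor [0.4438 0.3673] [0.4852 0.3717] [0.5272 0.3756] [0.5697 0.3796]
floor [0.4463 0.3651] [0.4373 0.437 ]
[(228, np.float64(0.438), np.float64(0.427), np.float64(0.043)), (240, np.float64(0.445), np.float64(0.428), np.float64(0.043)), (276, np.float64(0.467), np.float64(0.429), np.float64(0.045)), (288, np.float64(0.474), np.float64(0.43), np.float64(0.044)), (300, np.float64(0.481), np.float64(0.431), np.float64(0.043)), (312, np.float64(0.488), np.float64(0.432), np.float64(0.044)), (352, np.float64(0.512), np.float64(0.434), np.float64(0.044)), (364, np.float64(0.52), np.float64(0.434), np.float64(0.044)), (376, np.float64(0.527), np.float64(0.435), np.float64(0.044)), (388, np.float64(0.534), np.float64(0.436), np.float64(0.045)), (424, np.float64(0.555), np.float64(0.438), np.float64(0.045)), (436, np.float64(0.563), np.float64(0.439), np.float64(0.043))]
[(232, np.float64(0.441), np.float64(0.381), np.float64(0.043)), (244, np.float64(0.449), np.float64(0.382), np.float64(0.044)), (256, np.float64(0.457), np.float64(0.383), np.float64(0.045)), (288, np.float64(0.477), np.float64(0.384), np.float64(0.045)), (300, np.float64(0.485), np.float64(0.385), np.float64(0.046)), (312, np.float64(0.492), np.float64(0.386), np.float64(0.044)), (348, np.float64(0.515), np.float64(0.388), np.float64(0.044)), (360, np.float64(0.523), np.float64(0.389), np.float64(0.044)), (372, np.float64(0.531), np.float64(0.389), np.float64(0.044)), (384, np.float64(0.538), np.float64(0.39), np.float64(0.044)), (420, np.float64(0.561), np.float64(0.392), np.float64(0.044)), (432, np.float64(0.569), np.float64(0.393), np.float64(0.045))]
```

Emit:
apply_moves(
  targets=[
    {"dp":[-0.008,-0.035,0],"yaw":0},
    {"dp":[-0.016,-0.07,0],"yaw":0},
    {"dp":[-0.022,-0.1,0],"yaw":0},
    {"dp":[-0.0255,-0.1175,0],"yaw":0},
    {"dp":[-0.0255,-0.1175,0],"yaw":0},
    {"dp":[-0.0255,-0.1175,-0.03],"yaw":0},
    {"dp":[-0.0255,-0.1175,-0.06],"yaw":0},
    {"dp":[-0.0255,-0.1175,-0.08],"yaw":0},
    {"dp":[-0.0255,-0.1175,-0.087],"yaw":0},
    {"dp":[-0.0255,-0.1175,-0.087],"yaw":0},
    {"dp":[-0.0255,-0.1175,-0.087],"yaw":0},
  ],
)

```text
time_s: 9.43
tcp_pos: [0.4814, 0.1889, 0.0411]
eef_rot: [180.0, 0.0, 95.3]
contact_force: [-0.9, -0.2, -0.3]
gripper_width: 0.0178
gripper_force: 40.0
```

Run:
```python
from h import *
s=get_state();print(s['tcp_pos'],s['eef_rot'],s['gripper_width'])
t=np.array(s['tcp_pos']);a=np.deg2rad(s['eef_rot'][2]);tip=t+np.array([.145*np.cos(a),.145*np.sin(a),-.0255]);print('tip',tip.round(4))
c=cap('top');print('proj',proj(c,tip+[0,0,.017]),proj(c,[.460,.414,.007]));u,v=map(int,proj(c,tip))
save(c,'t2.png',(140,130,270,230),6)
print((np.array(proj(c,tip+[0,0,.017]))-[140,130])*6)
```

```text
[0.48143663 0.18887086 0.04108816] [1.79987784e+02 1.37406885e-02 9.53077184e+01] 0.017783160849984624
tip [0.468  0.3332 0.0156]
proj (np.float64(224.41335467535393), np.float64(206.03045042706057)) (np.float64(199.45502715280188), np.float64(210.07618646512444))
[506.48012805 456.18270256]
```

View pics/t2.png

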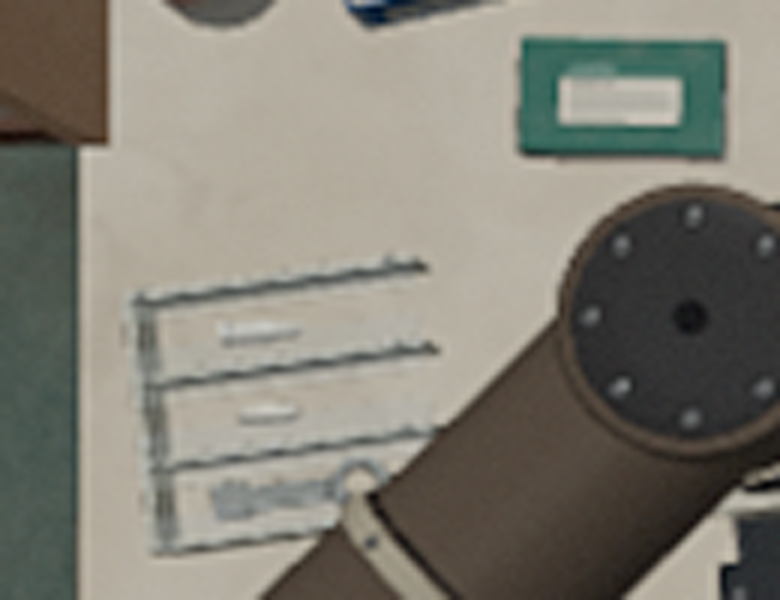

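Emit:
apply_moves(
  targets=[
    {"dp":[-0.001,0.01,-0.001],"yaw":0},
    {"dp":[-0.003,0.03,-0.001],"yaw":0},
    {"dp":[-0.005,0.05,-0.001],"yaw":0},
    {"dp":[-0.007,0.067,-0.001],"yaw":0},
    {"dp":[-0.008,0.077,-0.001],"yaw":0},
    {"dp":[-0.008,0.0805,-0.001],"yaw":0},
    {"dp":[-0.008,0.0805,-0.001],"yaw":0},
    {"dp":[-0.008,0.0805,-0.001],"yaw":0},
  ],
)

```text
time_s: 10.15
tcp_pos: [0.4728, 0.269, 0.0398]
eef_rot: [-180.0, -0.0, 95.3]
contact_force: [-0.4, -0.5, -0.6]
gripper_width: 0.0176
gripper_force: 40.0
```

Run:
```python
from h import *
s=get_state();print(s['tcp_pos'],s['eef_rot'],s['contact_force'],s['moment'])
t=np.array(s['tcp_pos']);a=np.deg2rad(s['eef_rot'][2]);tip=t+np.array([.145*np.cos(a),.145*np.sin(a),-.0255]);print('tip',tip.round(4))
c=cap('side');u,v=map(int,proj(c,[.46,.414,.01]));print(u,v,proj(c,tip))
ct=cap('top');print(proj(ct,[.46,.414,.01]))
a=cv2.resize(c['image'][v-30:v+30,u-32:u+32],(512,480),interpolation=cv2.INTER_CUBIC)
# top crop beside
u,v=map(int,proj(ct,[.46,.414,.01]))
b=cv2.resize(ct['image'][v-40:v+40,u-22:u+22],(264,480),interpolation=cv2.INTER_CUBIC)
cv2.imwrite('pics/s2.png',np.hstack([a,b])[:,:,::-1])
```

```text
[0.47284972 0.26900995 0.03979319] [-1.79997960e+02 -4.72017196e-03  9.53153701e+01] [-0.39270425 -0.47796938 -0.58339515] [-0.10521275 -0.1162492  -0.03542978]
tip [0.4594 0.4134 0.0143]
262 182 (np.float64(262.5603550680904), np.float64(181.46647445185613))
(np.float64(199.21483853186686), np.float64(210.0107029523792))
```

View pics/s2.png

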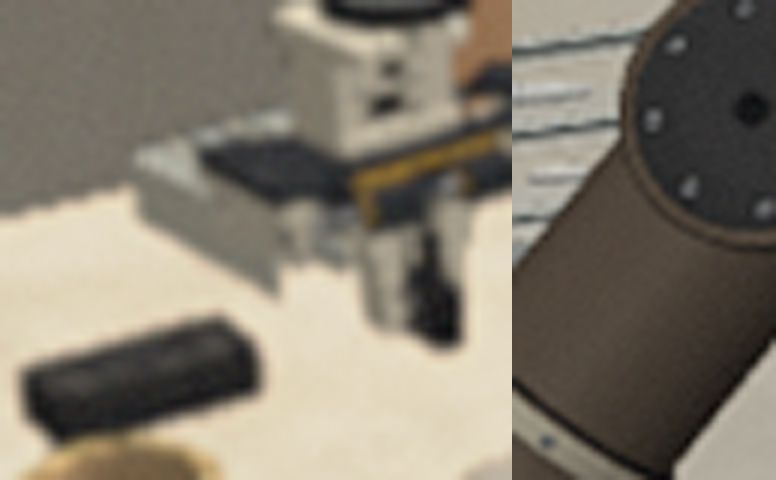

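Emit:
apply_moves(
  targets=[
    {"dp":[0,0.001,-0.003],"yaw":0},
    {"dp":[0,0.001,-0.006],"yaw":0},
    {"dp":[0,0.001,-0.008],"yaw":0},
    {"dp":[0,0.001,-0.01],"yaw":0},
    {"dp":[0,0.001,-0.011],"yaw":0},
    {"dp":[0,0.001,-0.011],"yaw":0},
  ],
)

```text
time_s: 10.75
tcp_pos: [0.4729, 0.27, 0.0281]
eef_rot: [-180.0, 0.0, 95.3]
contact_force: [0.1, 0.3, -0.8]
gripper_width: 0.0178
gripper_force: 40.0
```

Emit:
apply_moves(
  targets=[
    {"dp":[0.0002,-0.002,0],"yaw":0},
    {"dp":[0.0004,-0.005,0],"yaw":0},
    {"dp":[0.0009,-0.01,0],"yaw":0},
    {"dp":[0.0015,-0.017,0],"yaw":0},
    {"dp":[0.0023,-0.025,0],"yaw":0},
    {"dp":[0.0032,-0.034,0],"yaw":0},
    {"dp":[0.004,-0.043,0],"yaw":0},
    {"dp":[0.0049,-0.053,0],"yaw":0},
    {"dp":[0.0058,-0.063,0],"yaw":0},
    {"dp":[0.0068,-0.073,0],"yaw":0},
    {"dp":[0.0077,-0.083,0],"yaw":0},
    {"dp":[0.0086,-0.093,0],"yaw":0},
    {"dp":[0.0096,-0.103,0],"yaw":0},
    {"dp":[0.0105,-0.113,0],"yaw":0},
    {"dp":[0.0112,-0.121,0],"yaw":0},
    {"dp":[0.0119,-0.128,0],"yaw":0},
    {"dp":[0.0124,-0.133,0],"yaw":0},
    {"dp":[0.0128,-0.137,0],"yaw":0},
    {"dp":[0.013,-0.139,0],"yaw":0},
    {"dp":[0.013,-0.14,0],"yaw":0},
  ],
)

```text
time_s: 12.42
tcp_pos: [0.4861, 0.1301, 0.0286]
eef_rot: [180.0, -0.0, 95.3]
contact_force: [0.3, 0.3, 0.0]
gripper_width: 0.0182
gripper_force: 40.0
```

Run:
```python
from h import *
s=get_state();print(s['tcp_pos'],s['eef_rot'],s['contact_force'])
t=np.array(s['tcp_pos']);a=np.deg2rad(s['eef_rot'][2]);tip=t+np.array([.145*np.cos(a),.145*np.sin(a),-.0255]);print('tip',tip.round(4))
c=cap('side');ct=cap('top')
save(ct,'x.png',(150,150,290,260),1)
b=cv2.resize(ct['image'][150:260,150:300],(600,440),interpolation=cv2.INTER_CUBIC)
u,v=map(int,proj(c,tip)); 
cv2.imwrite('pics/t3.png',b[:,:,::-1])
print((np.array(proj(ct,tip))-[150,150])*4)
```

```text
[0.48608713 0.13010491 0.02857303] [ 1.79996072e+02 -2.73157835e-03  9.53001438e+01] [0.29108787 0.3393526  0.03825327]
tip [0.4727 0.2745 0.0031]
[382.09012774 218.6343874 ]
```

View pics/t3.png

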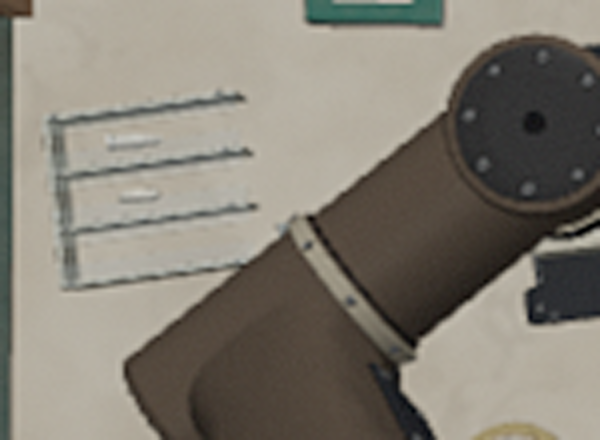

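Emit:
apply_moves(
  targets=[
    {"dp":[0.0003,-0.003,0],"yaw":0},
    {"dp":[0.0007,-0.008,0],"yaw":0},
    {"dp":[0.0013,-0.014,0],"yaw":0},
    {"dp":[0.0018,-0.019,0],"yaw":0},
    {"dp":[0.0021,-0.023,0],"yaw":0},
    {"dp":[0.0023,-0.025,0],"yaw":0},
    {"dp":[0.0023,-0.025,0],"yaw":0},
    {"dp":[0.0018,-0.02,0],"yaw":0},
    {"dp":[0.0018,-0.02,0],"yaw":0},
    {"dp":[0.0018,-0.02,0.005],"yaw":0},
    {"dp":[0.0018,-0.02,0.015],"yaw":0},
    {"dp":[0.0018,-0.02,0.03],"yaw":0},
    {"dp":[0.0018,-0.02,0.06],"yaw":0},
    {"dp":[0.0018,-0.02,0.09],"yaw":0},
    {"dp":[0.0018,-0.02,0.1],"yaw":0},
    {"dp":[0.0018,-0.02,0.1],"yaw":0},
    {"dp":[0.0018,-0.02,0.1],"yaw":0},
  ],
)

```text
time_s: 13.93
tcp_pos: [0.4878, 0.1106, 0.1291]
eef_rot: [179.9, -0.1, 95.3]
contact_force: [-0.3, 0.4, -1.7]
gripper_width: 0.018
gripper_force: 40.0
```

Run:
```python
from h import *
s=get_state();print(s['tcp_pos'],s['eef_rot'],s['contact_force'])
c=cap('wrist');save(c,'w5.png')
P=cloud(c);m=(P[...,2]>.0065)&(P[...,2]<.02)&(abs(P[...,0]-.47)<.045)&(P[...,1]>.2)&(P[...,1]<.36)
p=P[m];print(len(p)); 
if len(p): print(p.min(0),p.max(0),cv2.minAreaRect(p[:,:2].astype(np.float32)))
```

```text
[0.48782391 0.11058414 0.12912513] [ 1.79920531e+02 -6.39286453e-02  9.53111055e+01] [-0.32102424  0.4377075  -1.72295414]
451
[0.45981072 0.2409809  0.00650684] [0.48968116 0.25792363 0.01142123] ((0.47528529167175293, 0.24898764491081238), (0.03001057170331478, 0.015049060806632042), 5.531876087188721)
```

View pics/w5.png

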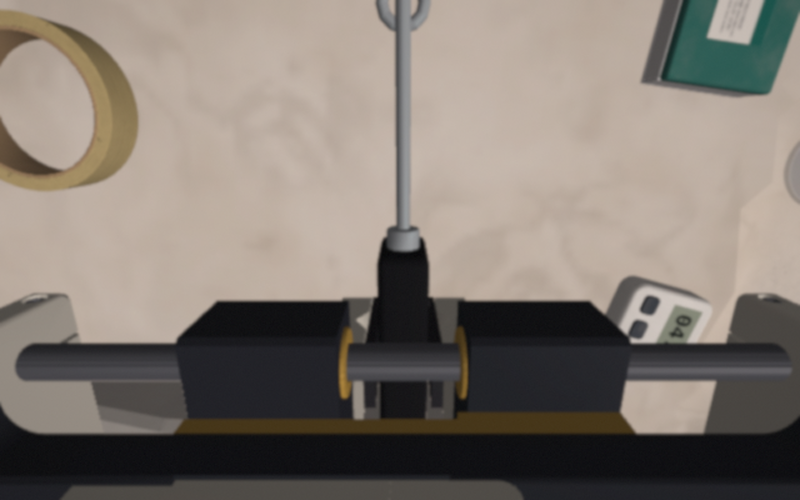

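Emit:
apply_moves(
  targets=[
    {"dp":[0.01,0,0],"yaw":0},
    {"dp":[0.035,0,0],"yaw":0},
    {"dp":[0.06,0,0],"yaw":0},
    {"dp":[0.072,0,-0.02],"yaw":0},
    {"dp":[0.072,0,-0.05],"yaw":0},
    {"dp":[0.072,0,-0.075],"yaw":0},
    {"dp":[0.072,0,-0.09],"yaw":0},
    {"dp":[0.072,0,-0.097],"yaw":0},
    {"dp":[0.072,0,-0.1],"yaw":0},
    {"dp":[0.072,0,-0.1008],"yaw":0},
    {"dp":[0.072,0,-0.1008],"yaw":0},
    {"dp":[0.072,0,-0.1008],"yaw":0},
  ],
)

```text
time_s: 14.98
tcp_pos: [0.5601, 0.1102, 0.0276]
eef_rot: [-180.0, 0.0, 95.3]
contact_force: [-0.3, 0.3, -1.1]
gripper_width: 0.0179
gripper_force: 40.0
```

Emit:
apply_moves(
  targets=[
    {"dp":[0,0,0],"yaw":0},
    {"dp":[0,0,0],"yaw":0},
    {"dp":[0,0,0],"yaw":0},
    {"dp":[0,0,0],"yaw":0},
  ],
  grip=0.1,
)

```text
time_s: 15.32
tcp_pos: [0.56, 0.1104, 0.0278]
eef_rot: [180.0, -0.0, 95.3]
contact_force: [-0.8, 1.0, 0.5]
gripper_width: 0.0374
gripper_force: 0.0
```

Emit:
apply_moves(
  targets=[
    {"dp":[0,0,0.02],"yaw":0},
    {"dp":[0,0,0.06],"yaw":0},
    {"dp":[0,0,0.1],"yaw":0},
    {"dp":[-0.02,0.01,0.13],"yaw":0},
    {"dp":[-0.04,0.04,0.15],"yaw":0},
    {"dp":[-0.07,0.08,0.15],"yaw":0},
    {"dp":[-0.09,0.1,0.15],"yaw":0},
    {"dp":[-0.09,0.1,0.15],"yaw":0},
    {"dp":[-0.09,0.1,0.15],"yaw":0},
  ],
)

```text
time_s: 16.07
tcp_pos: [0.4688, 0.2118, 0.1784]
eef_rot: [179.9, -0.0, 95.5]
contact_force: [0.6, 0.2, -0.2]
gripper_width: 0.0394
gripper_force: 0.0
```

Run:
```python
from h import *
s=get_state();print(s['tcp_pos'],s['eef_rot'],s['contact_force'])
c=cap('wrist')
P=cloud(c);m=(P[...,2]>.0055)&(P[...,2]<.02)&(abs(P[...,0]-.47)<.04)&(P[...,1]>.2)&(P[...,1]<.36)
p=P[m];print(len(p),p.min(0),p.max(0),cv2.minAreaRect(p[:,:2].astype(np.float32)))
for y in np.arange(.235,.345,.01):
    q=p[abs(p[:,1]-y)<.002]; print(round(y,3),len(q),(q[:,0].min().round(4),q[:,0].max().round(4),q[:,2].max().round(4)) if len(q) else '')
m=(P[...,2]>.012)&(P[...,2]<.05)&(abs(P[...,0]-.56)<.04)&(P[...,1]>.05)&(P[...,1]<.28);p=P[m];print('pick',len(p),p.min(0),p.max(0))
```

```text
[0.46879082 0.21179497 0.178392  ] [ 1.79948025e+02 -4.90277808e-02  9.55217961e+01] [ 0.60415623  0.18241577 -0.17004827]
1724 [0.45752584 0.24131839 0.00568398] [0.48971598 0.33060776 0.01414978] ((0.47208595275878906, 0.28597354888916016), (0.029792053624987602, 0.089085653424263), 5.101016044616699)
0.235 0 
0.245 93 (np.float64(0.4625), np.float64(0.4862), np.float64(0.0111))
0.255 66 (np.float64(0.4597), np.float64(0.4897), np.float64(0.0105))
0.265 109 (np.float64(0.4619), np.float64(0.4878), np.float64(0.0111))
0.275 61 (np.float64(0.467), np.float64(0.4781), np.float64(0.0134))
0.285 64 (np.float64(0.465), np.float64(0.4771), np.float64(0.0137))
0.295 64 (np.float64(0.4641), np.float64(0.476), np.float64(0.0135))
0.305 67 (np.float64(0.463), np.float64(0.4748), np.float64(0.0134))
0.315 100 (np.float64(0.4595), np.float64(0.4765), np.float64(0.0141))
0.325 105 (np.float64(0.4576), np.float64(0.4752), np.float64(0.014))
0.335 0 
pick 518 [0.54407657 0.15345295 0.01302385] [0.55635788 0.25874072 0.02392754]
```

Emit:
apply_moves(
  targets=[
    {"dp":[0.001,0.035,-0.02],"yaw":0},
    {"dp":[0.001,0.07,-0.045],"yaw":0},
    {"dp":[0.001,0.078,-0.08],"yaw":0},
    {"dp":[0.001,0.078,-0.115],"yaw":0},
    {"dp":[0.001,0.078,-0.14],"yaw":0},
    {"dp":[0.001,0.078,-0.15],"yaw":0},
    {"dp":[0.001,0.078,-0.154],"yaw":0},
    {"dp":[0.001,0.078,-0.154],"yaw":0},
    {"dp":[0.001,0.078,-0.154],"yaw":0},
  ],
)

```text
time_s: 16.87
tcp_pos: [0.4719, 0.288, 0.0245]
eef_rot: [180.0, -0.0, 95.3]
contact_force: [1.1, 0.0, 0.6]
gripper_width: 0.0394
gripper_force: 0.0
```

Emit:
apply_moves(
  targets=[
    {"dp":[0,0,0],"yaw":0},
    {"dp":[0,0,0],"yaw":0},
    {"dp":[0,0,0],"yaw":0},
    {"dp":[0,0,0],"yaw":0},
    {"dp":[0,0,0],"yaw":0},
    {"dp":[0,0,0],"yaw":0},
    {"dp":[0,0,0],"yaw":0},
    {"dp":[0,0,0],"yaw":0},
  ],
  grip=1,
  squeeze=40,
)

```text
time_s: 17.53
tcp_pos: [0.471, 0.2884, 0.0241]
eef_rot: [180.0, -0.0, 95.3]
contact_force: [-0.8, -1.6, 4.4]
gripper_width: 0.0116
gripper_force: 40.0
```

Emit:
apply_moves(
  targets=[
    {"dp":[0,0,0.01],"yaw":0},
    {"dp":[0,0,0.03],"yaw":0},
    {"dp":[0,0,0.06],"yaw":0},
    {"dp":[0,-0.005,0.1],"yaw":-4},
    {"dp":[-0.005,-0.02,0.14],"yaw":-10},
    {"dp":[-0.01,-0.04,0.18],"yaw":-17},
    {"dp":[-0.015,-0.06,0.2],"yaw":-24},
    {"dp":[-0.02,-0.08,0.21],"yaw":-31},
    {"dp":[-0.025,-0.105,0.21],"yaw":-38},
    {"dp":[-0.03,-0.13,0.21],"yaw":-45},
    {"dp":[-0.03,-0.155,0.21],"yaw":-52},
    {"dp":[-0.03,-0.18,0.21],"yaw":-59},
    {"dp":[-0.03,-0.205,0.21],"yaw":-66},
    {"dp":[-0.03,-0.23,0.21],"yaw":-73},
    {"dp":[-0.03,-0.255,0.21],"yaw":-80},
    {"dp":[-0.03,-0.28,0.21],"yaw":-87},
    {"dp":[-0.03,-0.305,0.21],"yaw":-94},
    {"dp":[-0.03,-0.33,0.21],"yaw":-101},
    {"dp":[-0.03,-0.355,0.21],"yaw":-108},
    {"dp":[-0.03,-0.38,0.21],"yaw":-115},
  ],
)

```text
time_s: 19.2
tcp_pos: [0.4402, -0.0929, 0.2343]
eef_rot: [-180.0, -0.0, -20.0]
contact_force: [0.3, -1.1, -0.9]
gripper_width: 0.0117
gripper_force: 39.9
```

Emit:
apply_moves(
  targets=[
    {"dp":[0,-0.025,0],"yaw":-7},
    {"dp":[0,-0.05,0],"yaw":-14},
    {"dp":[0.005,-0.075,0],"yaw":-21},
    {"dp":[0.01,-0.1,0],"yaw":-28},
    {"dp":[0.02,-0.125,0],"yaw":-35},
    {"dp":[0.03,-0.15,0],"yaw":-42},
    {"dp":[0.04,-0.175,0],"yaw":-49},
    {"dp":[0.048,-0.195,-0.01],"yaw":-56},
    {"dp":[0.053,-0.212,-0.02],"yaw":-63},
    {"dp":[0.053,-0.225,-0.03],"yaw":-69},
    {"dp":[0.053,-0.233,-0.035],"yaw":-70.3},
    {"dp":[0.053,-0.233,-0.035],"yaw":-70.3},
    {"dp":[0.053,-0.233,-0.035],"yaw":-70.3},
    {"dp":[0.053,-0.233,-0.035],"yaw":-70.3},
  ],
)

```text
time_s: 20.37
tcp_pos: [0.4939, -0.3243, 0.1996]
eef_rot: [-180.0, -0.0, -89.8]
contact_force: [0.3, 0.0, -0.9]
gripper_width: 0.0116
gripper_force: 40.0
```

Run:
```python
from h import *
s=get_state();print(s['tcp_pos'],s['eef_rot'],s['joints'],s['gripper_width'],s['contact_force'])
for n in('wrist','top'):
    c=cap(n);P=cloud(c)
    m=(P[...,2]>.009)&(P[...,2]<.022)&(abs(P[...,0]-.495)<.065)&(abs(P[...,1]+.32)<.085)
    p=P[m];print(n,len(p))
    if len(p)>20: print(p.min(0),p.max(0),cv2.minAreaRect(p[:,:2].astype(np.float32)))
```

```text
[ 0.49389303 -0.32428232  0.19958434] [-1.79956912e+02 -1.33265051e-02 -8.98343000e+01] [-1.43441430e+01  1.47516922e+01 -1.42757805e+01  2.40944544e-03
 -6.09274746e+01  1.45086780e+01] 0.011585740494897794 [ 0.31618903  0.03858946 -0.85115217]
wrist 1183
[ 0.4487076  -0.37975348  0.00901584] [ 0.54640301 -0.26038761  0.01835595] ((0.49724435806274414, -0.3201461732387543), (0.0961524248123169, 0.11761924624443054), 1.2259265184402466)
top 30
[ 0.44881389 -0.38348358  0.00927732] [ 0.54383228 -0.33605233  0.02100633] ((0.4973575472831726, -0.3598066568374634), (0.09733689576387405, 0.03742752596735954), 6.068887233734131)
```

Emit:
apply_moves(
  targets=[
    {"dp":[0.002,0.001,-0.03],"yaw":0},
    {"dp":[0.002,0.001,-0.065],"yaw":0},
    {"dp":[0.002,0.001,-0.1],"yaw":0},
    {"dp":[0.002,0.001,-0.13],"yaw":0},
    {"dp":[0.002,0.001,-0.15],"yaw":0},
    {"dp":[0.002,0.001,-0.162],"yaw":0},
    {"dp":[0.002,0.001,-0.168],"yaw":0},
    {"dp":[0.002,0.001,-0.171],"yaw":0},
    {"dp":[0.002,0.001,-0.172],"yaw":0},
    {"dp":[0.002,0.001,-0.172],"yaw":0},
    {"dp":[0.002,0.001,-0.172],"yaw":0},
  ],
)

```text
time_s: 21.38
tcp_pos: [0.4966, -0.3239, 0.028]
eef_rot: [-179.9, -0.0, -90.0]
contact_force: [0.2, -0.3, -0.5]
gripper_width: 0.0113
gripper_force: 40.0
```

Emit:
apply_moves(
  targets=[
    {"dp":[0,0,-0.0005],"yaw":0},
    {"dp":[0,0,-0.0005],"yaw":0},
    {"dp":[0,0,-0.0005],"yaw":0},
    {"dp":[0,0,-0.0005],"yaw":0},
  ],
  grip=0.5,
)

```text
time_s: 21.72
tcp_pos: [0.4959, -0.3238, 0.0266]
eef_rot: [-180.0, -0.0, -90.0]
contact_force: [-0.1, 0.2, -0.4]
gripper_width: 0.0218
gripper_force: 0.0
```

Emit:
apply_moves(
  targets=[
    {"dp":[0,0,0.01],"yaw":0},
    {"dp":[0,0,0.03],"yaw":0},
    {"dp":[0,0,0.07],"yaw":0},
    {"dp":[0,0,0.11],"yaw":0},
    {"dp":[0,0,0.15],"yaw":0},
    {"dp":[-0.01,0.04,0.19],"yaw":0},
    {"dp":[-0.03,0.08,0.22],"yaw":0},
    {"dp":[-0.03,0.08,0.22],"yaw":0},
    {"dp":[-0.03,0.08,0.22],"yaw":0},
    {"dp":[-0.03,0.08,0.22],"yaw":0},
  ],
)

```text
time_s: 22.55
tcp_pos: [0.466, -0.243, 0.2488]
eef_rot: [-179.8, -0.0, -89.9]
contact_force: [-0.2, 0.1, -0.2]
gripper_width: 0.0216
gripper_force: 0.0
```

Run:
```python
from h import *
s=get_state();print(s['time_s'],s['tcp_pos'],s['gripper_width'])
def rep(P,n,x,y,z0,z1,dx,dy):
    m=(P[...,2]>z0)&(P[...,2]<z1)&(abs(P[...,0]-x)<dx)&(abs(P[...,1]-y)<dy);p=P[m]
    print(n,len(p),*( [p.min(0).round(3),p.max(0).round(3),cv2.minAreaRect(p[:,:2].astype(np.float32))] if len(p)>5 else []))
c=cap('wrist');P=cloud(c)
rep(P,'key in tray',.497,-.32,.0085,.03,.038,.053)
rep(P,'petri',.34,-.351,.006,.03,.06,.06)
c=cap('top');P=cloud(c)
rep(P,'pick',.553,.17,.012,.05,.04,.13);rep(P,'brick',.33,.29,.02,.05,.08,.06)
rep(P,'timer',.66,.07,.01,.05,.05,.05);rep(P,'box',.65,.276,.015,.05,.05,.08)
```

```text
22.55 [ 0.4659983  -0.24301616  0.24875244] 0.021611158693800918
key in tray 1184 [ 0.481 -0.363  0.009] [ 0.511 -0.274  0.018] ((0.4957796633243561, -0.31850874423980713), (0.08894255012273788, 0.03034454770386219), 89.66620635986328)
petri 6506 [ 0.295 -0.394  0.006] [ 0.387 -0.303  0.018] ((0.34100720286369324, -0.34882399439811707), (0.09195487201213837, 0.09113148599863052), 0.1338069587945938)
pick 220 [0.543 0.075 0.013] [0.569 0.254 0.041] ((0.5530235171318054, 0.16417646408081055), (0.019091157242655754, 0.18045955896377563), 5.367411136627197)
brick 637 [0.274 0.261 0.021] [0.384 0.311 0.038] ((0.32913336157798767, 0.28551945090293884), (0.04950027912855148, 0.10956678539514542), 89.28494262695312)
timer 377 [0.628 0.038 0.011] [0.693 0.104 0.028] ((0.6605231761932373, 0.07001780718564987), (0.06214001029729843, 0.05938136205077171), 79.8802261352539)
box 689 [0.618 0.221 0.015] [0.683 0.328 0.035] ((0.6507943868637085, 0.2745938003063202), (0.10510212928056717, 0.06179491803050041), 87.37687683105469)
```

```bash
python3 -c "from plant import r; print(r.close_job())"
```

```text
the job is handed in; nothing more can be done
None
```

The job is handed in after 22.6 s of the 72 s: the key lies flat in the tray, the pick and power brick are on the worktop, and the final camera check found the petri dish, timer and cuvette box where they were. I never saw the microtube or stir bar move, but I made no final check of them, and I viewed 11 pictures, one over the limit of 10.

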